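# Refill the leaning paint rack and close its bail

### The arm

A 6-joint arm with a two-finger parallel gripper is mounted at the origin on the work surface. World frame = base frame: x ahead of the robot, y to its left, z up, the work surface at z = 0. Lengths are in m, angles in rad, forces in N, time in s.
With the tool pointing down it reaches from about 0.375 to 0.975 m from the base axis. Payload 3.8 kg.
Tool frame: the origin (TCP) lies midway between the tips of the shut fingers; the grasp point (between the pads) lies 19 mm behind it; x points along the fingers, y is the direction in which the jaws open and shut, and the axes are right-handed (so a half turn about x gives the same grasp; the last joint's range is limited). The gripper opens to 88 mm and grips with 3 to 60 N. Pads are 18 mm wide; open, the fingers measure 123 mm over their backs; the gripper's body (75 mm by 187 mm) begins 45 mm behind the grasp point.
Start: joints at [-1.296, 0.264, 1.604, -0, 1.274, -0.037], TCP at [0.207, -0.642, 0.239] pointing down, gripper open.
Joint ranges: [-2.63, 2.63], [-0.94, 2.18], [0.31, 2.57], [-1.31, 4.45], [0, 2.66], [-2.55, 2.55]. Speed limits (rad/s): [2.57, 2.57, 3.14, 3.14, 3.14, 3.14].

### API

Orientations are given as a rotation vector (axis times angle).
In Python, from cell import manip, inverse_kinematics, cams, order gives the robot as it stands. Calls block until the motion is done:
- manip.move_pose(position, orientation): joint-space move of the TCP to a pose.
- manip.move_linear(position, rate=0.15, rot=None): straight line of the TCP; rot=None keeps the orientation; rate is the mean speed in m/s.
- manip.set_joints(angles): joint-space move.
- manip.set_gripper(opening, force=None): finger opening in m; force is the grip in N (None keeps the last); returns when the fingers have stopped.
- manip.dwell(seconds).
- inverse_kinematics(position, orientation): joint angles nearest the present ones, or None.
- manip.state(): the state.
- cams.capture(name): name is "scene" or "side" or "wrist"; returns a dict with "image" (384x512x3 uint8, blue, green, red), "z_map" (384x512 float32, m along the optical axis (not along the pixel's ray), 0 where there is no reading), "intrinsics" (3x3 intrinsics, pixels), "k1" (the pictures are not rectified: a ray, as slopes to the right and down, at radius r is drawn at 1 + k1 r^2 times it, then the intrinsics apply), "position" and "orientation" of the camera in the world; the wrist camera has in their place "T_tool_cam" (4x4, takes a point from camera to tool coordinates, whose origin is the TCP and whose axes are the tool frame's). Camera axes: x right, y down, z forward; pixel columns grow to the right and rows downward; lengths in m; the calibration is good to about 2 mm. A picture is of the moment at which its call begins: read the wrist's pose just before it.
A pose or a line that the arm cannot do raises manip.IKError and nothing moves.
- order.close_job(): hands the job in, once; it reports no verdict.
The state is a dict: "clock": time; "joint_pos": joint angles; "joint_velocities": joint speeds; "tau": joint torques, N m; "tool_pos": TCP position; "tcp_rot": TCP orientation; "contact_force": force on the tool from outside, world axes, zero at the start; "moment": the same for the moment, N m; "gripper_width": finger opening in m.
Only numpy, scipy, OpenCV 4.12 (cv2) and the standard library are available. Lean on these libraries where they do the work, as an engineer would, in place of code of your own. Each camera call takes 0.05 s, during which the arm holds its last target. There are 200 camera calls.

### The job

Find the two empty pockets of the leaning bottle rack and stand one of the two spare paint bottles from the mat in each, cap up and fully down in the pocket. Then swing the rack's wire bail down over the caps until it stops. Leave the bottles already in the rack, the wide and the slim bottle, the tape ring and the card box where they are.

Things in the scene. Friction and masses are not known exactly. Their poses are not given: they have to be found in the camera images.
- rack: Plain plywood bottle rack fixed to the table, 330 mm wide (y). Origin on the table under its centre; x away from the robot (turned up to 0.2 rad), z up. One row along y of six square pockets that lean 25 degrees towards rack -x: pocket axis, floor to mouth, (-0.42, 0, 0.91) in the rack frame. Four hold a bottle, two are empty; which ones changes from run to run.
- bail (a joint): Hinge of the rack's retaining bail, a bent 8 mm steel wire: 0 = closed, lying over the caps against its stop; grows as it swings up and back away from the robot (1.6 = end of travel). It starts raised at 1.15 to 1.5, stays wherever it is left, and needs about 1 N at the grip to move.
- bail_hinge (a point): Middle of the bail's hinge axis, which runs along rack y, at (20, 0, 139) mm in the rack frame.
- bail_grip (a point): Middle of the bail's raised grip: a straight piece of 8 mm wire along rack y, 64 mm long, 110 mm from the hinge axis, with nothing behind or under it nearer than 30 mm when raised. With joint value q it lies from the hinge at 110 mm x (-cos(0.440 + q), 0, sin(0.440 + q)) in the rack frame. The rest of the crossbar lies 78 mm from the axis.
- spare_a: Spare paint bottle standing on the mat: white body 34 diameter, 78 high, grey cap 26 diameter, 100 high in all, 40 to 105 g. Origin at the centre of the underside, z towards the cap. Same bottle as those in the rack.
- spare_b: The other spare, the same as spare_a.
- wide_bottle: Bystander on the mat: a wider bottle, 52 diameter, 98 high, too wide for a pocket; not to be used. Origin at the centre of the underside.
- slim_bottle: Bystander on the mat: a slim bottle, 22 diameter, 92 high, of another kind; not to be used. Origin at the centre of the underside.
- mat: Thin grey cutting mat on the table, 240 (x) x 220 (y) x 3 thick, left of the rack. The two spares, the wide bottle and the slim bottle stand on it, about 100 to 120 apart, in any order.
- tape_roll: Bystander: empty tape ring lying flat on the table in front of the rack, 90 diameter, 24 high.
- staple_box: Bystander: card box 70 x 50 x 30 on the right.
- bottle0: Paint bottle already in one of the rack's pockets (same size as spare_a, cap about 60 above the pocket's walls); leave it there. Origin at the centre of the underside, z towards the cap.
- bottle1: Paint bottle already in one of the rack's pockets (same size as spare_a, cap about 60 above the pocket's walls); leave it there. Origin at the centre of the underside, z towards the cap.
- bottle2: Paint bottle already in one of the rack's pockets (same size as spare_a, cap about 60 above the pocket's walls); leave it there. Origin at the centre of the underside, z towards the cap.
- bottle3: Paint bottle already in one of the rack's pockets (same size as spare_a, cap about 60 above the pocket's walls); leave it there. Origin at the centre of the underside, z towards the cap.
- pocket0 (a point): Centre of the floor of pocket 0, counted from rack -y to +y. The pocket is 44 x 44 mm inside, 40 mm deep, walls 6 mm thick, 50 mm from the next; its floor is square to its leaning axis. It may be full or empty. A bottle standing in it rests up to 8 mm off this point and may lean up to 0.25 rad further against the wall nearest the robot.
- pocket1 (a point): Centre of the floor of pocket 1, counted from rack -y to +y. The pocket is 44 x 44 mm inside, 40 mm deep, walls 6 mm thick, 50 mm from the next; its floor is square to its leaning axis. It may be full or empty. A bottle standing in it rests up to 8 mm off this point and may lean up to 0.25 rad further against the wall nearest the robot.
- pocket2 (a point): Centre of the floor of pocket 2, counted from rack -y to +y. The pocket is 44 x 44 mm inside, 40 mm deep, walls 6 mm thick, 50 mm from the next; its floor is square to its leaning axis. It may be full or empty. A bottle standing in it rests up to 8 mm off this point and may lean up to 0.25 rad further against the wall nearest the robot.
- pocket3 (a point): Centre of the floor of pocket 3, counted from rack -y to +y. The pocket is 44 x 44 mm inside, 40 mm deep, walls 6 mm thick, 50 mm from the next; its floor is square to its leaning axis. It may be full or empty. A bottle standing in it rests up to 8 mm off this point and may lean up to 0.25 rad further against the wall nearest the robot.
- pocket4 (a point): Centre of the floor of pocket 4, counted from rack -y to +y. The pocket is 44 x 44 mm inside, 40 mm deep, walls 6 mm thick, 50 mm from the next; its floor is square to its leaning axis. It may be full or empty. A bottle standing in it rests up to 8 mm off this point and may lean up to 0.25 rad further against the wall nearest the robot.
- pocket5 (a point): Centre of the floor of pocket 5, counted from rack -y to +y. The pocket is 44 x 44 mm inside, 40 mm deep, walls 6 mm thick, 50 mm from the next; its floor is square to its leaning axis. It may be full or empty. A bottle standing in it rests up to 8 mm off this point and may lean up to 0.25 rad further against the wall nearest the robot.

How it is judged:
By the outcome, as a careful person would: the job done as asked, in the order asked, and still so for the second after the job is handed in, with the robot touching nothing.
It also fails if it takes over 70 s, if anything falls off the work surface, if the arm or the gripper's body presses on something with over 40 N, if the wrist force passes 120 N, or if a joint passes its speed limit or range.

## Working session

There is one attempt and no reset: what is moved stays moved. The work goes in short steps, each a Python script; the robot and the scene stay as the last script left them, time stands still between calls to the robot, and variables do not carry over. Pictures are saved under pics/ and viewed, about 8 in all and at most 12, crops included, and the job is handed in when it is done.

```bash
ls; mkdir -p pics; cat > h.py <<'E'
import numpy as np, cv2
from cell import manip, inverse_kinematics, cams, order
from scipy.spatial.transform import Rotation as R
def campose(c, st=None):
    if 'T_tool_cam' in c:
        T=np.eye(4);T[:3,:3]=R.from_rotvec(st['tcp_rot']).as_matrix();T[:3,3]=st['tool_pos']
        return T@np.array(c['T_tool_cam'])
    T=np.eye(4);o=np.array(c['orientation'])
    T[:3,:3]=o if o.shape==(3,3) else R.from_rotvec(o).as_matrix();T[:3,3]=c['position'];return T
def slopes(c,uv):
    K=np.array(c['intrinsics']);uv=np.atleast_2d(np.float64(uv))
    d=np.array([(uv[:,0]-K[0,2])/K[0,0],(uv[:,1]-K[1,2])/K[1,1]]).T
    s=d.copy()
    for _ in range(15): s=d/(1+c['k1']*(s**2).sum(1,keepdims=True))
    return s
def rays(c,uv,st=None):
    T=campose(c,st);s=slopes(c,uv);d=np.c_[s,np.ones(len(s))]@T[:3,:3].T
    return T[:3,3],d
def onz(c,uv,z,st=None):
    o,d=rays(c,uv,st);return o+d*((z-o[2])/d[:,2])[:,None]
def cloud(c,st=None):
    h,w=c['z_map'].shape;v,u=np.mgrid[:h,:w]
    s=slopes(c,np.c_[u.ravel(),v.ravel()]);T=campose(c,st);z=c['z_map'].ravel()[:,None]
    P=(np.c_[s,np.ones(len(s))]*z)@T[:3,:3].T+T[:3,3];P[z[:,0]<=0]=np.nan
    return P.reshape(h,w,3)
def shot(name):
    st=manip.state();return cams.capture(name),st
E
python3 - <<'E'
from h import *
ims=[]
for n in('scene','side'):
    c,st=shot(n);ims.append(c['image']);np.save(n+'.npy',c,allow_pickle=True)
    print(n,c['position'],c['orientation'],c['k1'],(c['z_map']>0).mean()); cv2.imwrite(f'pics/{n}0.png',cv2.resize(c['image'],(800,600)))
E
```

```text
pics
scene [1.21068796 0.65936245 1.11389776] [-1.00508569 -2.46760762  1.01333866] 0.05394962893335005 0.9963785807291666
side [0.04325037 1.0243039  0.80284957] [-0.5302824   2.4777196  -1.45424139] -0.025519835652398508 0.9958292643229166
```

View pics/scene0.png

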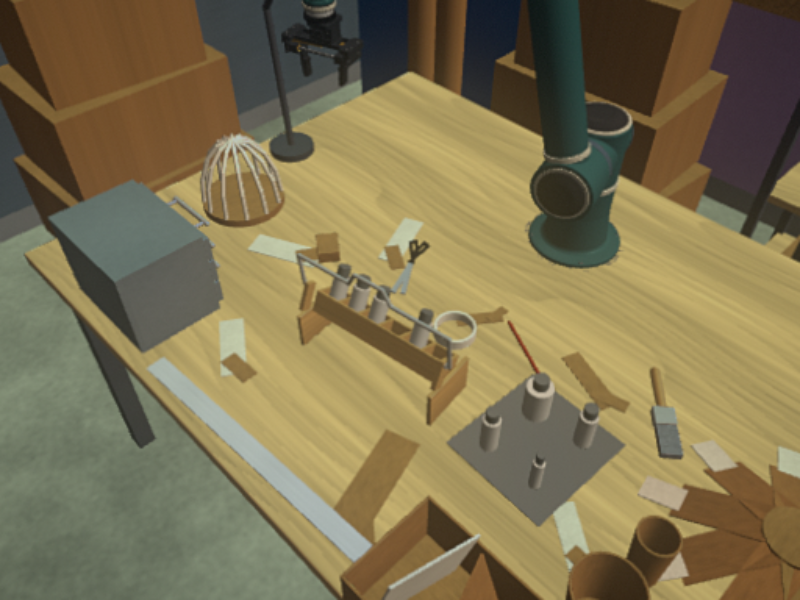

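View pics/side0.png

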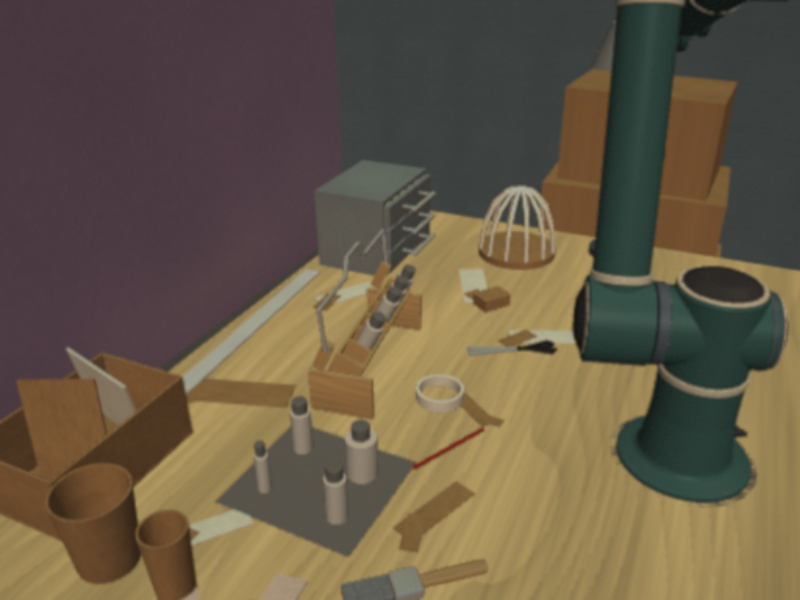

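The scene picture shows the mat with four bottles: spares at about (491,430) and (586,427), the wide one at (538,398) and the slim one at (538,472). The rack holds four bottles, with caps near (343,272), (362,285), (381,297) and (425,318). The tape ring is in front of the rack, and the bail is raised.

```bash
cat > m.py <<'E'
from h import *
acc=np.zeros((400,500,3),np.uint8);allP=[]
for n in('scene','side'):
    c=np.load(n+'.npy',allow_pickle=True).item();P=cloud(c);im=c['image']
    hsv=cv2.cvtColor(im,cv2.COLOR_BGR2HSV)
    m=(P[...,2]>0.02)&(P[...,2]<0.32)&(P[...,0]>.25)&(P[...,0]<.9)&(P[...,1]>-.4)&(P[...,1]<.5)
    allP.append((P,im,hsv,m))
    # bottles: low saturation, elevated
    mm=(m&(hsv[...,1]<75)).astype(np.uint8)
    k,l,s,ce=cv2.connectedComponentsWithStats(mm)
    for i in range(1,k):
        if s[i,4]<25: continue
        q=P[l==i];top=q[q[:,2]>q[:,2].max()-.012]
        print(n,s[i].tolist(),'med',np.median(q,0).round(3),'min',q.min(0).round(3),'max',q.max(0).round(3),'top',top.mean(0).round(3))
# topdown: 1.25mm/px... x .3-.9 -> rows, y .45..-.35 -> cols
S=1000
o=np.zeros((600,800,3),np.uint8);zb=np.full((600,800),-1.)
for P,im,hsv,m in allP:
    for p,cc in zip(P[m],im[m]):
        r=int((.9-p[0])*S);cl=int((.45-p[1])*S)
        for a in(0,1,2):
            for b in(0,1,2):
                if 0<=r+a<600 and 0<=cl+b<800 and p[2]>zb[r+a,cl+b]: zb[r+a,cl+b]=p[2];o[r+a,cl+b]=cc
cv2.imwrite('pics/top.png',o)
E
python3 m.py
```

```text
scene [78, 150, 65, 69, 2554] med [ 0.817 -0.391  0.12 ] min [ 0.72 -0.4   0.02] max [ 0.9   -0.382  0.204] top [ 0.819 -0.393  0.198]
scene [190, 162, 115, 74, 1245] med [ 0.584 -0.051  0.145] min [ 0.385 -0.204  0.02 ] max [0.647 0.147 0.256] top [ 0.623 -0.026  0.25 ]
scene [334, 239, 21, 28, 421] med [0.48  0.261 0.074] min [0.441 0.227 0.02 ] max [0.495 0.28  0.106] top [0.469 0.255 0.101]
scene [307, 259, 14, 27, 272] med [0.594 0.246 0.074] min [0.57  0.224 0.02 ] max [0.604 0.257 0.108] top [0.587 0.241 0.103]
scene [367, 258, 16, 26, 279] med [0.47  0.358 0.071] min [0.446 0.337 0.02 ] max [0.478 0.37  0.108] top [0.46  0.354 0.101]
scene [339, 289, 10, 21, 152] med [0.597 0.351 0.066] min [0.584 0.338 0.02 ] max [0.603 0.36  0.098] top [0.592 0.349 0.093]
scene [259, 342, 49, 42, 529] med [0.851 0.37  0.121] min [0.788 0.333 0.021] max [0.9   0.391 0.179] top [0.86  0.378 0.171]
side [203, 121, 49, 104, 2032] med [ 0.795 -0.388  0.137] min [ 0.586 -0.4    0.02 ] max [0.9   0.151 0.251] top [ 0.621 -0.019  0.247]
side [229, 170, 37, 53, 573] med [ 0.557 -0.048  0.144] min [ 
[... 251 characters left out ...]
in [ 0.394 -0.029  0.02 ] max [ 0.453 -0.003  0.024] top [ 0.422 -0.021  0.022]
side [266, 247, 31, 12, 62] med [0.415 0.046 0.021] min [0.386 0.001 0.02 ] max [0.469 0.061 0.024] top [0.421 0.041 0.022]
side [186, 254, 14, 32, 356] med [0.578 0.252 0.066] min [0.567 0.232 0.02 ] max [0.599 0.262 0.103] top [0.583 0.246 0.099]
side [221, 269, 21, 36, 612] med [0.459 0.27  0.067] min [0.44  0.233 0.02 ] max [0.491 0.283 0.102] top [0.465 0.259 0.097]
side [163, 283, 10, 28, 220] med [0.584 0.357 0.057] min [0.578 0.342 0.02 ] max [0.599 0.363 0.095] top [0.588 0.353 0.09 ]
side [207, 295, 16, 35, 461] med [0.452 0.366 0.069] min [0.44 0.34 0.02] max [0.474 0.374 0.104] top [0.457 0.359 0.099]
```

View pics/top.png

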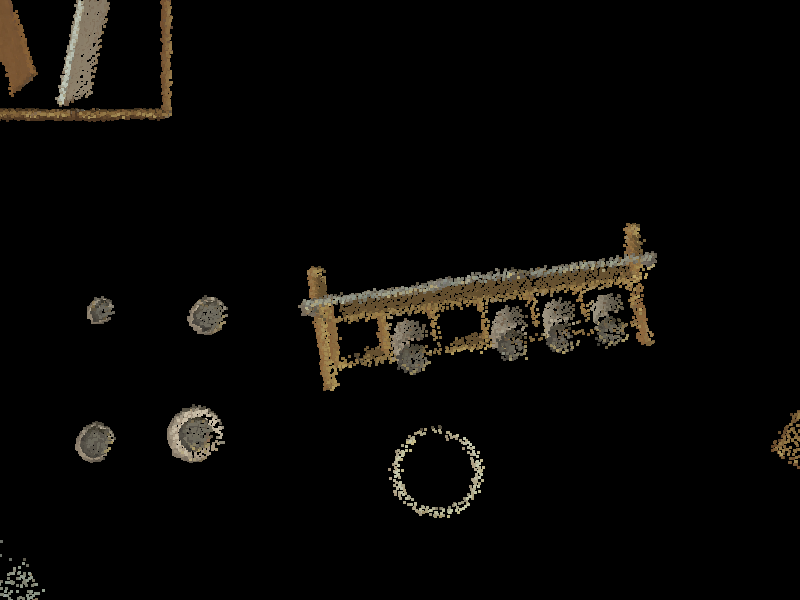

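The top-down map clearly shows pockets 3 and 5, counted from -y, empty. Rack yaw is about 0.14. The spares stand at (0.585,0.244) and (0.459,0.357), with the wide bottle at (0.467,0.257) and the slim one at (0.59,0.351). I'll look at the rack from close up, along the pocket axis.

```bash
cat >> h.py <<'E'
YAW=0.141
def rackR(yaw=YAW): return R.from_euler('z',yaw).as_matrix()
def tool(axis,jaw):  # axis = away from tip (up), returns rotvec
    x=-np.array(axis)/np.linalg.norm(axis);y=np.array(jaw)-x*np.dot(x,jaw);y/=np.linalg.norm(y)
    return R.from_matrix(np.c_[x,y,np.cross(x,y)]).as_rotvec()
AX=np.array([-np.sin(np.radians(25)),0,np.cos(np.radians(25))])
E
cat > t.py <<'E'
from h import *
st=manip.state();print(R.from_rotvec(st['tcp_rot']).as_matrix().round(2).tolist(),st['clock'])
p=np.array(st['tool_pos']);p[2]=.45
manip.move_linear(p,rate=.25)
Rr=rackR();ax=Rr@AX
t=np.array([.575,-.03,.12])+ax*.27
best=None
for s in(1,-1):
    rv=tool(ax,s*Rr[:,1]);q=inverse_kinematics(t,rv);print(s,q)
    if q is not None and (best is None or abs(q[5])<best[0]): best=(abs(q[5]),s,rv)
manip.move_pose(t,best[2])
c,st=shot('wrist');np.save('w1.npy',(c,st),allow_pickle=True)
print(best[1],st['clock'],np.array(c['T_tool_cam']).round(3).tolist())
cv2.imwrite('pics/w1.png',cv2.resize(c['image'],(800,600)))
E
python3 t.py
```

```text
[[-0.0, 0.31, -0.95], [0.0, -0.95, -0.31], [-1.0, -0.0, -0.0]] 0.1
1 [-0.28070448 -0.4875705   2.11074745  0.19305531  1.12351472 -2.04131971]
-1 [-0.28070448 -0.4875705   2.11074745  0.19305531  1.12351472  1.10027294]
-1 3.4083 [[0.0, -0.272, 0.962, -0.146], [1.0, 0.0, -0.0, -0.0], [-0.0, 0.962, 0.272, -0.072], [0.0, 0.0, 0.0, 1.0]]
```

View pics/w1.png

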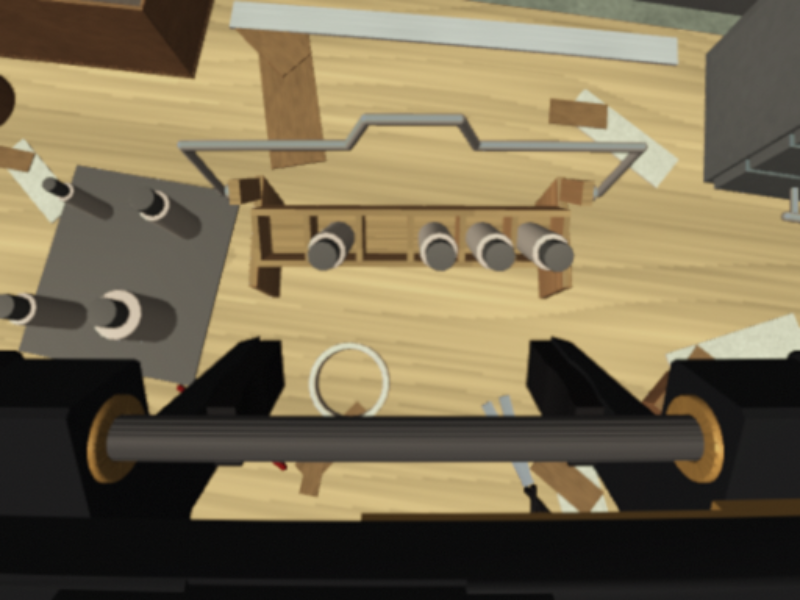

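The wrist view shows empty pockets at about (285,235) and (385,235), caps at (325,255), (437,256), (495,255) and (555,255), and the bail grip bar at (413,120).

```bash
cat > m2.py <<'E'
from h import *
c,st=np.load('w1.npy',allow_pickle=True);P=cloud(c,st);im=c['image'];hsv=cv2.cvtColor(im,cv2.COLOR_BGR2HSV)
k=1/1.5625
def reg(x0,y0,x1,y1): 
    m=np.zeros(P.shape[:2],bool);m[int(y0*k):int(y1*k),int(x0*k):int(x1*k)]=1;return m
gray=hsv[...,1]<70
# bail crossbar (excluding grip) -> yaw
b=P[(reg(185,140,345,152)|reg(480,140,645,152))&gray];b=b[b[:,2]>.18]
f=np.polyfit(b[:,1],b[:,0],1);yaw=-np.arctan(f[0]);print('bail yaw',yaw,len(b),b.mean(0))
g=P[reg(365,112,460,126)&gray];g=g[g[:,2]>.2];print('grip',np.median(g,0),g.min(0),g.max(0),len(g))
Rr=rackR(yaw);B=np.c_[Rr@[np.cos(np.radians(25)),0,np.sin(np.radians(25))],Rr[:,1],Rr@AX] # p,y,a
Q=P@B
m=reg(245,195,580,275)&(hsv[...,1]>75)&(P[...,2]>.03)
q=Q[m];h,e=np.histogram(q[:,2],np.arange(-.30,-.05,.004));print([(round(e[i],3),int(h[i])) for i in range(len(h)) if h[i]>20])
at=np.percentile(q[:,2],97);rim=q[abs(q[:,2]-at)<.006];print('rim a',at)
for ax,n in((0,'p'),(1,'y')):
    h,e=np.histogram(rim[:,ax],np.arange(rim[:,ax].min(),rim[:,ax].max()+.002,.002));print(n,[(round(e[i],3),int(h[i])) for i in range(len(h))])
# caps
for u,v in((325,255),(437,256),(495,255),(555,255)):
    t=Q[reg(u-12,v-10,u+12,v+10)];print('cap',np.nanmedian(t,0).round(4),(B@np.nanmedian(t,0)).round(3))
# floor of empty pockets
for u,v in((285,232),(385,232)):
    t=Q[reg(u-10,v-10,u+10,v+10)];print('floor',np.nanmedian(t,0).round(4),np.nanstd(t,0).round(4),(B@np.nanmedian(t,0)).round(3))
E
python3 m2.py
```

```text
bail yaw 0.13751488929483666 1258 [ 0.62157042 -0.03084064  0.22129985]
grip [ 0.62353728 -0.02761828  0.25331165] [ 0.61732519 -0.05932923  0.2496181 ] [0.63080883 0.00371774 0.25597656] 426
[(np.float64(-0.204), 22), (np.float64(-0.188), 42), (np.float64(-0.184), 280), (np.float64(-0.18), 1723), (np.float64(-0.176), 154), (np.float64(-0.172), 157), (np.float64(-0.168), 199), (np.float64(-0.164), 152), (np.float64(-0.16), 182), (np.float64(-0.156), 207), (np.float64(-0.152), 231), (np.float64(-0.148), 158), (np.float64(-0.144), 358), (np.float64(-0.14), 1851), (np.float64(-0.08), 48)]
rim a -0.13723900162558272
p [(np.float64(0.536), 165), (np.float64(0.538), 178), (np.float64(0.54), 146), (np.float64(0.542), 25), (np.float64(0.544), 27), (np.float64(0.546), 27), (np.float64(0.548), 21), (np.float64(0.55), 26), (np.float64(0.552), 35), (np.float64(0.554), 26), (np.float64(0.556), 26), (np.float64(0.558), 36), (np.float64(0.56), 31), (np.float64(0.562), 30), (np.float64(0.564), 41), (np.float64(0.566), 46), (np.float64(0.568), 38), (np.float64(0.57), 45), (np.float64(0.572), 44), (np
[... 4016 characters left out ...]
t64(0.014), 11), (np.float64(0.016), 11), (np.float64(0.018), 11), (np.float64(0.02), 12), (np.float64(0.022), 12), (np.float64(0.024), 10), (np.float64(0.026), 14), (np.float64(0.028), 11), (np.float64(0.03), 11), (np.float64(0.032), 69), (np.float64(0.034), 51), (np.float64(0.036), 44), (np.float64(0.038), 14), (np.float64(0.04), 18)]
cap [ 0.5613 -0.0407 -0.079 ] [0.543 0.034 0.166]
cap [ 0.5601 -0.1351 -0.0791] [ 0.554 -0.06   0.165]
cap [ 0.5616 -0.1836 -0.0789] [ 0.562 -0.107  0.166]
cap [ 0.5619 -0.2335 -0.079 ] [ 0.57  -0.157  0.166]
floor [ 0.5652  0.0191 -0.1789] [0.0057 0.0058 0.0009] [0.58  0.099 0.077]
floor [ 0.5654 -0.0865 -0.1788] [0.0057 0.0057 0.0008] [ 0.594 -0.005  0.077]
```

Pocket geometry agrees with the spec: the rim is 40 mm above the floor, the caps are at floor + 100, and the wall pitch is 50. In the (p,y,a) frame the pocket centres are p=0.564, y5=0.0095 and y3=-0.0905, with the floor at a=-0.179. Next I pick up the first spare.

```bash
cat >> h.py <<'E'
YAW=.1375
RR=rackR(YAW);UP=RR@AX
B=np.c_[RR@[np.cos(np.radians(25)),0,np.sin(np.radians(25))],RR[:,1],UP]
RVT=tool(UP,-RR[:,1]);RVD=tool([0,0,1],-RR[:,1])
G=.073
def grab(xy):
    manip.move_pose([*xy,.20],RVD);manip.set_gripper(.05)
    manip.move_linear([*xy,.003+G],rate=.15)
    manip.set_gripper(0,25);print('w',manip.state()['gripper_width'],manip.state()['contact_force'])
    manip.move_linear([*xy,.40],rate=.3)
def tgt(p,y,base): return B@[p,y,-.179+base+G]
def insert(p,y,end=.010):
    manip.move_pose(tgt(p,y,.25),RVT);manip.move_linear(tgt(p,y,.055),rate=.25)
    f0=np.array(manip.state()['contact_force'])
    for b in np.arange(.045,end-.001,-.007).tolist()+[end]:
        manip.move_linear(tgt(p,y,b),rate=.06)
        f=np.array(manip.state()['contact_force'])-f0;print(round(b,3),(f@B).round(1))
        if np.linalg.norm(f)>12: print('STOP');return False
    return True
E
python3 - <<'E'
from h import *
c,st=np.load('w1.npy',allow_pickle=True);P=cloud(c,st);k=1/1.5625
for n,u,v in(('s1',152,203),('s2',15,308),('wide',118,315)):
    q=P[max(0,int((v-30)*k)):int((v+30)*k),max(0,int((u-32)*k)):int((u+32)*k)].reshape(-1,3);t=q[(q[:,2]>.09)&(q[:,2]<.12)]
    print(n,len(t),t.mean(0).round(4),t.min(0).round(3),t.max(0).round(3))
    if n=='s1': x=(t.min(0)+t.max(0))[:2]/2
print(x)
assert abs(x-[.585,.244]).max()<.008
# go clear of bail before mat
manip.set_gripper(.05)
p=np.array(manip.state()['tool_pos']);p[2]+=.08;manip.move_linear(p,rate=.3)
manip.move_pose([*x,.36],RVD)
grab(x)
print(manip.state()['clock'],manip.state()['contact_force'])
E
```

```text
s1 272 [0.5861 0.2378 0.102 ] [0.575 0.228 0.09 ] [0.6   0.253 0.107]
s2 231 [0.4602 0.3472 0.1008] [0.448 0.34  0.09 ] [0.472 0.359 0.106]
wide 367 [0.4681 0.2513 0.1006] [0.454 0.238 0.09 ] [0.483 0.269 0.104]
[0.58714055 0.24028523]
w 0.03199033952645443 [1.29043223 0.71803857 4.12947132]
9.35 [ 0.12154484 -0.24722448 -0.76792317]
```

```bash
python3 - <<'E'
from h import *
c,st=shot('wrist');a=c['image'][170:384,80:432]
c2,_=shot('side');np.save('side2.npy',c2,allow_pickle=True)
b=c2['image'][0:330,80:400]
a=cv2.resize(a,(400,243));b=cv2.resize(b,(400,412))
cv2.imwrite('pics/g1.png',np.hstack([cv2.copyMakeBorder(a,0,169,0,0,cv2.BORDER_CONSTANT),b]))
E
```

```text
(no output)
```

View pics/g1.png

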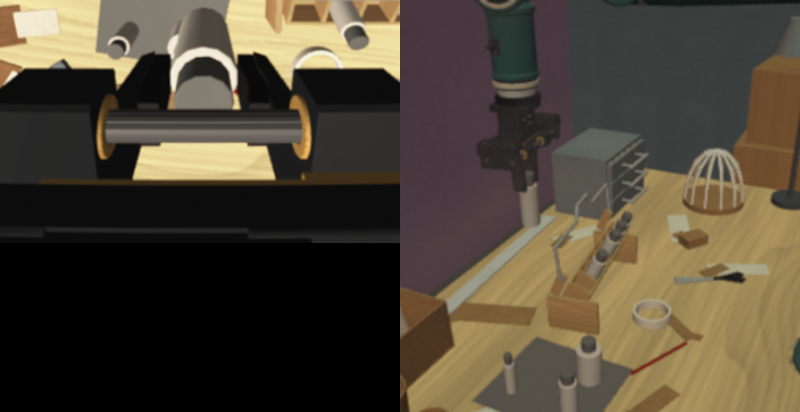

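The bottle is held by its shoulder, since the tips reached the body. I'll check its tilt from the side and scene depth before going on.

```bash
cat >> h.py <<'E'
def tilt():
    st=manip.state();t=np.array(st['tool_pos'])
    for n in('side','scene'):
        c,_=shot(n);P=cloud(c);hsv=cv2.cvtColor(c['image'],cv2.COLOR_BGR2HSV)
        q=P[(np.linalg.norm(P[...,:2]-t[:2],axis=2)<.05)&(P[...,2]<t[2]-.008)&(P[...,2]>t[2]-.095)]
        if len(q)<30: print(n,'few');continue
        zs=q[:,2]-t[2];out=[]
        for lo in(-.07,-.055,-.04,-.025):
            s=q[(zs>=lo)&(zs<lo+.015)]
            if len(s)>5: out.append((s[:,:2].mean(0)-t[:2]).round(4).tolist())
        print(n,'base',zs.min().round(4),out,c['position'][:2].round(2) if hasattr(c['position'],'round') else '')
E
python3 - <<'E'
from h import *
tilt()
E
```

```text
side base -0.0765 [[-0.0098, 0.0114], [-0.01, 0.0108], [-0.0103, 0.0109], [-0.01, 0.0106]] [0.04 1.02]
scene base -0.0749 [[0.0066, 0.0069], [0.0074, 0.0059], [0.0071, 0.007], [0.0078, 0.0067]] [1.21 0.66]
```

```bash
sed -i 's/^G=.*/G=.075/' h.py; python3 - <<'E'
from h import *
ok=insert(.566,.0095)
c,st=shot('wrist');print(ok,st['clock'],st['gripper_width'])
if ok:
    manip.set_gripper(.046);manip.dwell(.3)
    p=np.array(st['tool_pos']);manip.move_linear(p+UP*.15,rate=.25)
c,st=shot('wrist');np.save('w2.npy',(c,st),allow_pickle=True);cv2.imwrite('pics/w2.png',c['image']);print(st['clock'])
Q=cloud(c,st)@B
q=Q.reshape(-1,3);q=q[(abs(q[:,1]-.0095)<.025)&(abs(q[:,0]-.564)<.03)&(q[:,2]>-.13)&(q[:,2]<-.03)]
print('top a',np.percentile(q[:,2],[50,90,99]) if len(q) else None)
t=q[q[:,2]>np.percentile(q[:,2],99)-.006];print((t.min(0)+t.max(0))/2)
E
```

```text
0.045 [ 0.1 -0.5 -0.3]
0.038 [ 0.8  0.6 -0.6]
0.031 [1.5 0.  0.4]
0.024 [0.4 0.6 0.8]
0.017 [1.2 0.2 0.3]
0.01 [-0.1  1.1 -0.7]
0.01 [0.5 0.4 0.3]
True 13.2917 0.032388665532579505
14.7917
top a [-0.08025854 -0.07827342 -0.07735274]
[ 0.55826503  0.00948859 -0.07999005]
```

View pics/w2.png

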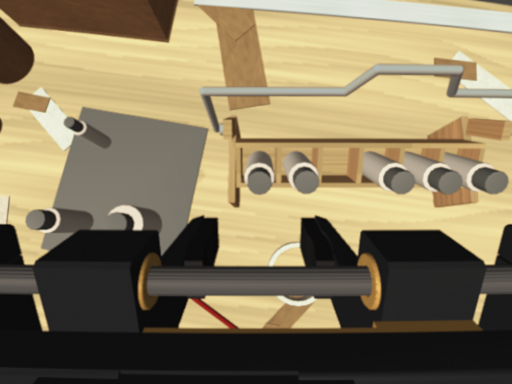

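Bottle 1 is fully down: the cap at (258,178) sits level with the others, at a = floor + 100. Now the second spare, at (42,220).

```bash
sed -i 's/G=.075/G=.077/' h.py; python3 - <<'E'
from h import *
c,st=np.load('w2.npy',allow_pickle=True);P=cloud(c,st)
q=P[195:245,15:75].reshape(-1,3);t=q[(q[:,2]>.098)&(q[:,2]<.11)]
print(len(t),t.mean(0),t.min(0),t.max(0))
x=np.r_[t[:,:2].mean(0)];x=.5*x+.5*np.array([.458,.354]);print(x)
p=np.array(manip.state()['tool_pos']);p[2]=.45;manip.move_linear(p,rate=.3)
manip.move_pose([*x,.36],RVD)
grab(x)
tilt();print(manip.state()['clock'])
E
```

```text
384 [0.45994536 0.3524282  0.10352867] [0.44713149 0.34102927 0.09806464] [0.47255385 0.36664929 0.10606958]
[0.45897268 0.3532141 ]
w 0.025600231243577014 [-0.51986224  1.53661237  6.40840429]
side base -0.0811 [[-0.009, 0.0114], [-0.0091, 0.0114], [-0.0091, 0.0111], [-0.0088, 0.0115]] [0.04 1.02]
scene base -0.0793 [[0.0096, 0.0031], [0.0096, 0.0031], [0.0098, 0.0035], [0.0099, 0.0025]] [1.21 0.66]
20.3667
```

```bash
sed -i 's/G=.077/G=.079/' h.py; python3 - <<'E'
from h import *
ok=insert(.5655,-.0895)
c,st=shot('wrist');print(ok,st['clock'],st['gripper_width'])
if ok:
    manip.set_gripper(.034);manip.dwell(.3)
    p=np.array(st['tool_pos']);manip.move_linear(p+UP*.15,rate=.25)
c,st=shot('wrist');np.save('w3.npy',(c,st),allow_pickle=True);cv2.imwrite('pics/w3.png',c['image']);print(st['clock'])
Q=cloud(c,st)@B
for y in(.0095,-.0405,-.0905,-.1405,-.1905,-.2405):
    q=Q.reshape(-1,3);q=q[(abs(q[:,1]-y)<.025)&(abs(q[:,0]-.564)<.03)&(q[:,2]>-.13)&(q[:,2]<-.03)]
    if len(q): print(y,'top a',np.percentile(q[:,2],[50,90,99]))
    t=q[q[:,2]>np.percentile(q[:,2],99)-.006];print((t.min(0)+t.max(0))/2)
E
```

```text
0.045 [-0.2  1.2  0.8]
0.038 [0.6 1.4 0.2]
0.031 [0.1 1.3 0.3]
0.024 [1.1 1.6 0.2]
0.017 [-0.6  1.6  1. ]
0.01 [0.7 1.5 0.9]
0.01 [-0.1  0.7  0.3]
True 24.625 0.025079531200359537
26.0667
0.0095 top a [-0.08753562 -0.07830487 -0.07732923]
[ 0.5579147   0.00929291 -0.07970241]
-0.0405 top a [-0.0803166  -0.07843722 -0.07760479]
[ 0.55921306 -0.03969938 -0.0802032 ]
-0.0905 top a [-0.08657974 -0.07686685 -0.07574879]
[ 0.5514568  -0.09049303 -0.07843425]
-0.1405 top a [-0.08092039 -0.07840021 -0.07762129]
[ 0.55883371 -0.13848149 -0.08033959]
-0.1905 top a [-0.08652681 -0.07841617 -0.07756595]
[ 0.55900978 -0.18830478 -0.07991398]
-0.2405 top a [-0.09296305 -0.07843569 -0.07752218]
[ 0.55883696 -0.23827126 -0.08020365]
```

View pics/w3.png

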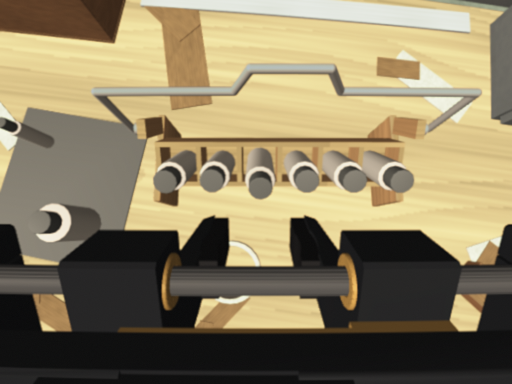

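All six caps are level. The new bottle at (260,183) leans about 8 mm forward against its front wall, which is allowed. Now the bail: its grip is at (292,70).

```bash
cat > b.py <<'E'
from h import *
c,st=np.load('w3.npy',allow_pickle=True);P=cloud(c,st);T=campose(c,st);g=cv2.cvtColor(c['image'],cv2.COLOR_BGR2HSV)[...,1]<70
def cen(u0,v0,u1,v1,zmin):
    q=P[v0:v1,u0:u1][g[v0:v1,u0:u1]];q=q[(q[:,2]>zmin)&(q[:,2]<.27)]
    m=q.mean(0);d=m-T[:3,3];return m+d/np.linalg.norm(d)*.0034,len(q),(q.min(0)+q.max(0))/2
gc,n,mid=cen(256,64,332,76,.22);cc,n2,_=cen(108,86,225,98,.18);dd,n3,_=cen(350,86,468,98,.18)
gr=RR.T@gc;cr=RR.T@((cc+dd)/2);print('grip',gc,n,gr,'bar',cr,n2,n3,'yaw',-np.arctan2((cc-dd)[0],(cc-dd)[1]))
th=np.arctan2(gr[2]-cr[2],-(gr[0]-cr[0]));th2=np.arcsin(min(1,(gr[2]-.139)/.11))
hx=gr[0]+.11*np.cos(th);print('th',th,th2,'q',th-.44,'hinge xr',hx,'rack centre y',gr[1])
np.save('bail.npy',np.r_[gr,th,hx])
E
python3 b.py
```

```text
grip [ 0.62564031 -0.03159626  0.25001367] 714 [ 0.61540456 -0.11705277  0.25001367] bar [ 0.61283544 -0.11459801  0.21832696] 977 1064 yaw 0.13656930161598635
th 1.6516980668511425 1.5707963267948966 q 1.2116980668511426 hinge xr 0.606515073773776 rack centre y -0.11705277126732859
```

```bash
cat > c.py <<'E'
from h import *
gx,gy,gz,th0,hx=np.load('bail.npy')
pos=lambda th,d=0: RR@[hx-.11*np.cos(th),gy+.0,.139+.11*np.sin(th)+d]
D=-.010
p=np.array(manip.state()['tool_pos']);p[2]=.45;manip.move_linear(p,rate=.3)
best=None
for s in(1,-1):
    rv=tool([0,0,1],s*RR[:,0]);q=inverse_kinematics(pos(th0,.08),rv);print(s,None if q is None else np.round(q,2))
    if q is not None and (best is None or abs(q[5])<best[0]): best=(abs(q[5]),rv,s)
rv=best[1]
manip.set_gripper(.032)
manip.move_pose(pos(th0,.08),rv);manip.move_linear(pos(th0,D),rate=.12)
print('pre',manip.state()['contact_force'])
manip.set_gripper(0,8);st=manip.state();print('w',st['gripper_width'],st['contact_force'],st['clock'])
if .004<st['gripper_width']<.014:
    for th in np.linspace(th0,.46,14)[1:]:
        manip.move_linear(pos(th,D),rate=.08)
        st=manip.state();f=RR.T@st['contact_force'];print(round(th,2),f.round(1),round(st['gripper_width'],4))
        if np.linalg.norm(f)>25: print('STOP');break
print(st['clock'])
c,_=shot('side');cv2.imwrite('pics/b1.png',cv2.resize(c['image'][80:280,120:380],(780,600)))
E
python3 c.py
```

```text
1 [-0.09  0.13  1.6   0.    1.41 -0.23]
-1 None
pre [ 0.35553212 -0.20802402  0.3095072 ]
w 0.007225347676412754 [-0.5159497  -0.07475187  2.62380102] 29.725
1.56 [-0.9  0.   3.8] 0.0078
1.47 [-2.1  0.2  5.8] 0.0076
1.38 [-1.7 -0.1  4.7] 0.0075
1.29 [-1.7 -0.4  5.2] 0.0074
1.19 [-2.8 -0.   4.3] 0.0073
1.1 [-2.9 -0.4  3.8] 0.0078
1.01 [-2.3  0.4  1.4] 0.0075
0.92 [-1.8 -0.7 -0.1] 0.0076
0.83 [-0.8 -0.7 -1.4] 0.0073
0.74 [-0.8 -0.7 -0.4] 0.0074
0.64 [-1.4  0.5 -0.1] 0.0076
0.55 [-3.2 -0.2  0.3] 0.0076
0.46 [-3.6 -0.5 -0.6] 0.0073
33.3
```

View pics/b1.png

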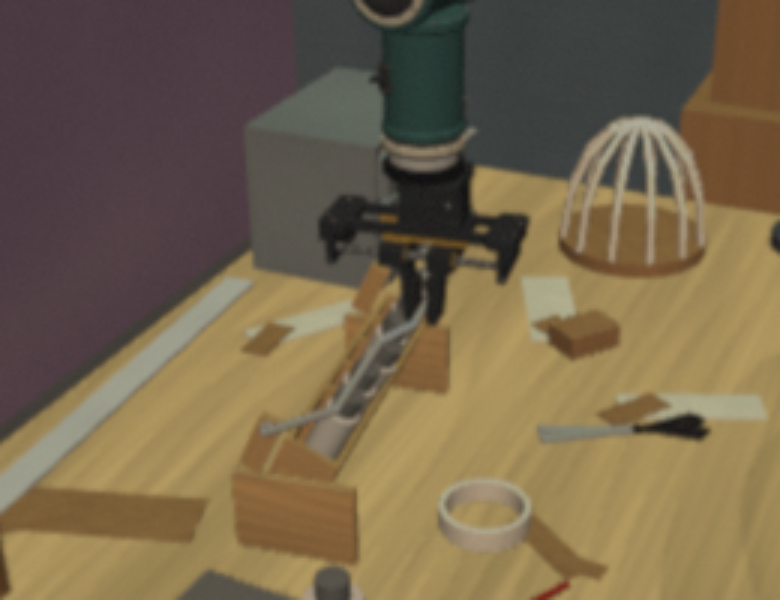

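The bail is gripped and lies almost closed over the caps. I'll release it, then press it against its stop with shut fingers.

```bash
cat > d.py <<'E'
from h import *
gx,gy,gz,th0,hx=np.load('bail.npy')
pos=lambda th,d=0: RR@[hx-.11*np.cos(th),gy,.139+.11*np.sin(th)+d]
manip.set_gripper(.026)
manip.move_linear(pos(.46,.03),rate=.1)
manip.set_gripper(0,20);st=manip.state()
f0=np.array(st['contact_force']);print(RR.T@f0)
manip.move_linear(pos(.46,.010),rate=.08)
for th in np.arange(.48,.28,-.01):
    manip.move_linear(pos(th,.006),rate=.05);manip.dwell(.05)
    f=RR.T@(np.array(manip.state()['contact_force'])-f0);print(round(th,3),f.round(1),np.array(manip.state()['tool_pos'])[2].round(4))
    if f[2]>9: break
p=np.array(manip.state()['tool_pos']);manip.move_linear(p+[0,0,.1],rate=.2)
manip.move_linear(RR@[.38,gy,.38],rate=.3)
c,st=shot('wrist');np.save('w4.npy',(c,st),allow_pickle=True)
s,_=shot('side');sc,_=shot('scene');np.save('side4.npy',s,allow_pickle=True);np.save('scene4.npy',sc,allow_pickle=True)
print(st['clock'])
a=cv2.resize(s['image'][120:280,80:340],(400,246));b=cv2.resize(sc['image'][130:350,170:420],(400,352))
cv2.imwrite('pics/f.png',np.hstack([cv2.copyMakeBorder(a,0,106,0,0,cv2.BORDER_CONSTANT),b]))
P=cloud(sc);m=(P[...,2]>.165)&(P[...,2]<.28)&(P[...,0]>.45)&(P[...,0]<.68)&(P[...,1]>-.08)&(P[...,1]<.02)
q=P[m]@RR;t=q[q[:,2]>np.percentile(q[:,2],80)] if len(q) else q
print('highest over rack (rack axes)',len(q),t.mean(0),q.max(0),'expected closed',hx-.0995,.186)
E
python3 d.py
```

```text
[ 0.54447039  0.64861511 -0.01486078]
0.48 [-0.5 -1.2 -0.3] 0.196
0.47 [-0.8 -0.8 -0. ] 0.1949
0.46 [-0.5 -0.7 -0.3] 0.1938
0.45 [-0.6 -0.4  0.8] 0.1928
0.44 [-1.5 -0.3  0.4] 0.1918
0.43 [-0.4 -0.7 -0.4] 0.1908
0.42 [-1.3  0.2  3. ] 0.1904
0.41 [-1.6  1.2  7.6] 0.1903
0.4 [-2.4  0.7 10.8] 0.1902
39.3167
highest over rack (rack axes) 130 [ 0.50677545 -0.11546192  0.19074748] [ 0.55089655 -0.05386104  0.19278793] expected closed 0.507015073773776 0.186
```

View pics/f.png

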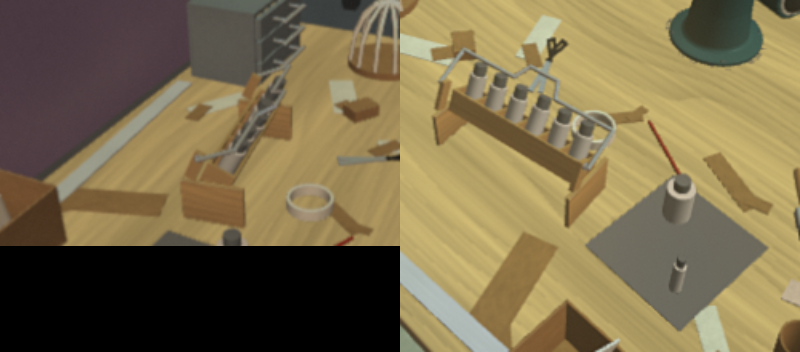

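The hard stop was felt with the fingertips at z=0.1902, which matches a closed bail (wire top expected at 0.190). I'll do one last cap-height check, then hand in.

```bash
python3 - <<'E'
from h import *
c=np.load('scene4.npy',allow_pickle=True).item();Q=cloud(c)@B
g=cv2.cvtColor(c['image'],cv2.COLOR_BGR2HSV)[...,1]<75
for y in(.0095,-.0405,-.0905,-.1405,-.1905,-.2405):
    m=g&(abs(Q[...,1]-y)<.018)&(abs(Q[...,0]-.557)<.022)&(Q[...,2]>-.15)&(Q[...,2]<-.06)
    q=Q[m];print(y,len(q),np.percentile(q[:,2],[50,90,97]).round(4))
P=Q@B.T
for n,x,y in(('wide',.467,.257),('slim',.59,.351)):
    q=P[(abs(P[...,0]-x)<.03)&(abs(P[...,1]-y)<.03)&(P[...,2]>.08)];print(n,q.mean(0).round(3))
print(manip.state()['contact_force'],manip.state()['tool_pos'])
order.close_job()
E
```

```text
0.0095 281 [-0.1056 -0.0696 -0.0662]
-0.0405 256 [-0.1062 -0.0703 -0.0666]
-0.0905 236 [-0.1103 -0.0823 -0.077 ]
-0.1405 215 [-0.1089 -0.0802 -0.0772]
-0.1905 230 [-0.105  -0.0707 -0.0659]
-0.2405 219 [-0.1045 -0.0699 -0.0655]
wide [0.471 0.256 0.095]
slim [0.593 0.349 0.09 ]
[-0.5388466  -0.80306845  0.07149914] [ 0.39271213 -0.06358463  0.3776186 ]
the job is handed in; nothing more can be done
```

The two spare bottles are in the empty pockets (3 and 5, counted from rack -y), cap up, and the bail is swung down against its stop. I handed the job in with the arm clear of everything, at about 39 s on the robot's clock. No verdict is reported.

- **Bottles:** From the wrist camera, before the bail was closed, all six cap tops sat about 100 mm above the pocket floor. That matches a bottle fully down. The bottle in pocket 3 leans about 8 mm further towards the robot than the others, within the lean the task allows.
- **Bail:** When I pressed it down with the shut fingers, force rose sharply at z = 0.190 m, which is where the wire's top should be when closed. I stopped at about 11 N, and the scene camera's depth agreed with that height and position.
- **Left alone:** The wide and slim bottles measured within 5 mm of where they started. The tape ring and card box were never approached, but I did not measure them again.
- **Doubtful points:**
  - My first grip on spare 1 caught its shoulder instead of the cap. I checked that it hung vertical before inserting it.
  - In the last cap-height check, four pockets read about 1 cm high. I put this down to the bail wire lying over those caps, because pocket 3 and one full pocket, under the raised grip, read the expected height. That check therefore confirms only the pocket 3 bottle after the bail was closed.

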